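# Turn a leaf of the stock sample book

### The job

The stock sample book lies open on the mailing bench. With the fingertips, turn its top right-hand leaf (yellow tab) over the spine and lay it down flat on the left-hand pile, leading it the whole way rather than letting it slap down, so that the blue-tabbed leaf lies uncovered on the right. Only push the leaf: do not take it between the fingers, do not lift, tip or shove the book, and leave the blue-tabbed leaf and the other things on the bench as they are.

Things in the scene. Friction and masses are not known exactly. Their poses are not given: they have to be found in the camera images.
- book: Open sample book with blue covers, loose on the bench, about 1.7 kg, 236 mm along its spine and 368 mm wide when open. Origin: on the bench under the middle of the spine. x runs along the spine (away from the robot), y to the left-hand pile, z up. The covers are 3 mm thick and reach 184 mm from the spine.
- spine (a point): Middle of the book's hinge axis, 22 mm above the bench (book x = y = 0); axes as the book. Both leaves turn about the line through it along the book's x. The spine bar is 12 mm wide; nothing on it rises more than 26 mm above the bench.
- left_pile (a point): Centre of the top of the left-hand pile of fixed boards (red and tan swatches), 18.5 mm above the bench, 83 mm from the spine; axes as the book. The pile is 210 mm along the spine and reaches from 8 to 158 mm from it. The right-hand pile is its mirror image. Coloured tabs of fixed boards stick out to 173 mm; in the right-hand pile at book x = -47 to +49 mm, up to 15 mm above the bench.
- leaf (a joint): Angle of the top leaf (yellow tab) about the spine, rad: 0 = flat on the right-hand pile (book -y), 1.57 = upright, 3.14 = flat on the left-hand pile (book +y). Starts a little open, 0.15 to 0.45. The hinge is stiff: the leaf stays where it is left; turning it takes about 2 N at the free edge. At 3.14 its then upper face is level, 22 mm above the bench.
- leaf_tab (a point): Middle of the outer edge of the top leaf's yellow tab, 175 mm from the hinge axis, at book x = -80 mm. The tab is 42 mm along the edge, 17 mm proud of the board, 3 mm thick. The point turns with the leaf: its axes are the book's axes when the leaf is at 0.
- leaf_mid (a point): Centre of the top leaf's rigid board, 3 mm thick, 206 mm along the spine (book x = -103 to +103 mm), from 10 to 158 mm from the hinge axis, about 110 g; its underside lies in the plane of the hinge axis. The upper face carries yellow and tan swatches. Axes turn with the leaf, as the tab's: y from the free edge to the spine, z out of the swatch face.
- next_leaf (a joint): Angle of the second leaf (blue tab at book x = +59 to +101 mm, swatches in blues, same size), lying flat on the right-hand pile under the top leaf: 0 = flat. To be left there.
- stamp: Rubber hand stamp with a wooden handle, 60 x 28 x 75 mm, standing just beyond the far end of the book. Origin under its centre.
- loupe: Small black folding magnifier, 34 x 34 x 42 mm, standing just beyond the far end of the book. Origin under its centre.
- ink_pad: Flat blue ink pad tin, 77 x 117 x 20 mm, on the right of the bench. Origin under its centre.
- marker: Red marker pen with a black cap, 125 x 16 x 16 mm, lying on the right of the bench. Origin under its middle.
- tape_dispenser: Black desk tape dispenser, 160 x 62 x 97 mm, on the left of the bench. Origin under its centre.
- mug: Blue mug, 80 mm wide without its handle, 95 mm high, on the left of the bench. Origin under its centre.
- stapler: Grey stapler, 145 x 36 x 58 mm, on the left of the bench. Origin under its centre.

How it is judged:
By the outcome, as a careful person would: the job done as asked, in the order asked, and still so for the second after the job is handed in, with the robot touching nothing.
It also fails if it takes over 58 s, if anything falls off the work surface, if the arm or the gripper's body presses on something with over 40 N, if the wrist force passes 120 N, or if a joint passes its speed limit or range.

### The arm

A 6-joint arm with a two-finger parallel gripper is mounted at the origin on the work surface. World frame = base frame: x ahead of the robot, y to its left, z up, the work surface at z = 0. Lengths are in m, angles in rad, forces in N, time in s.
With the tool pointing down it reaches from about 0.375 to 0.9 m from the base axis. Payload 3.1 kg.
Tool frame: the origin (TCP) lies midway between the tips of the shut fingers; the grasp point (between the pads) lies robot.tcp_to_grasp behind it (robot.tcp_to_grasp is the distance from the TCP to the grasp point, in m); z points along the fingers, y is the direction in which the jaws open and shut (so a half turn about z gives the same grasp; the last joint's range is limited). The gripper opens to 87 mm and grips with 3 to 60 N. Pads are 19 mm wide; open, the fingers measure 117 mm over their backs; the gripper's body (75 mm by 190 mm) begins 51 mm behind the grasp point.
Start: joints at [0.971, 0.527, 1.433, -0, 1.181, -0.178], TCP at [0.256, 0.57, 0.223] pointing down, gripper open.
Joint ranges: [-3.08, 3.08], [-0.75, 2.2], [0.22, 2.44], [-1.43, 4.57], [0, 2.65], [-2.85, 2.85]. Speed limits (rad/s): [2.79, 2.79, 3.14, 3.14, 3.14, 3.14].

### API

Orientations are given as a unit quaternion [x, y, z, w].
In Python, from rig import robot, cams, nets gives the robot as it stands. The module is installed in compiled form; this text tells all that it offers.
- The arm moves only by the tool play_rows, never from a script. Its argument "commands" is a list of rows, each an object of numbers: "x", "y", "z": the shift along the tool's x, y, z in mm; "spin": the turn about the tool's z in rad. In form: [{"x": .., "y": .., "z": .., "spin": ..}, ...]. A call has 1 to 8 rows; each row shifts and turns the pose as measured when the row begins, along the tool's axes as they then stand; what a row does not reach is not made up. A row lasts 1/10 s, in which the tool goes at most 50 mm and 8.59 degrees, less where a joint would pass 70% of its speed; a pose out of reach is approached as far as the arm can. A call is refused whole if a number of a shift passes 50 or a number of a turn 0.15, either way. A call with a gripper value outside its range is refused whole. "grip" is the opening, from 0 (shut) to 1 (fully open), set as the call begins (left out, the last holds). The fingers move at their own pace and stop on an object; "newtons" is the grip in N (left out, the last holds). Time passes only in rows, so rows that do not move let the fingers close. It gives the time, the measured TCP pose, the force and the opening at its end, in the units of the state.
- robot.get_obs(): the state, without advancing time (a new reading comes with each control period).
- cams.camera(name): name is "scene" or "top" or "wrist"; returns a dict with "img" (420x560x3 uint8, red, green, blue), "fx", "fy", "cx", "cy" (pixels), "world_to_cam" (4x4, takes a point from world to camera coordinates); the wrist camera has in their place "mount" (4x4, takes a point from camera to tool coordinates, whose origin is the TCP and whose axes are the flange's). Camera axes: x right, y up, looking along -z (the intrinsics and any distortion apply to the point x, -y, -z); pixel columns grow to the right and rows downward; lengths in m; the calibration is good to about 2 mm. A picture is of the moment at which its call begins: read the wrist's pose just before it. There is no depth.
- robot.hand_in(): hands the job in, once; it reports no verdict.
Trained networks look in a picture, given as the dict that the camera call returned (one of the last four; its "shot" number tells which), for a name from the list of things; names that differ only in an ending like _2 or _b are one class to them, and where a whole thing is asked for, a point or a joint stands for the part that bears it (a point fixed in the world has none). Each returns a list of dicts, best first, with "conf" (0 to 1); they miss things now and then, are a little off and sometimes report something else, mostly with a low value. They report only what shows in the picture. A call takes as long as a camera call.
- nets.outline_of(picture, name): "region" (420x560 bool, what is visible of it) and "pixel" ([column, row] in pixels, amid what is visible of it).
The state is a dict: "time": time; "q": joint angles; "joint_velocities": joint speeds; "joint_torque": joint torques, N m; "position": TCP position; "tool_rot": TCP orientation; "ft_force": force on the tool from outside, world axes, zero at the start; "moment": the same for the moment, N m; "grip_width": finger opening in m.
Only numpy, scipy, OpenCV 4.12 (cv2) and the standard library are available. Lean on these libraries where they do the work, as an engineer would, in place of code of your own. Each camera call takes 0.05 s, during which the arm holds its last target.

## Working session

There is one attempt and no reset: what is moved stays moved. The work goes in short steps, Python scripts to look and compute and a tool call to move; the robot and the scene stay as the last step left them, time stands still between calls to the robot, and variables do not carry over. Pictures are saved under pics/ and viewed, and the job is handed in when it is done.

Besides the shell and the picture viewer there is one more tool, called after "Emit:" by a JSON object that holds its "api" and its "payload", one argument or row to a line. play_rows: Moves the arm, as the interface text tells. Its arguments: {"type":"object","properties":{"commands":{"type":"array"},"grip":{"type":"number"},"newtons":{"type":"number"}},"required":["commands"]}

```bash
mkdir -p pics; python3 - <<'E'
from rig import robot,cams,nets
import cv2,numpy as np
o=robot.get_obs();print({k:(np.round(v,4).tolist()) for k,v in o.items()}, robot.tcp_to_grasp)
for n in ['scene','top']:
    p=cams.camera(n);cv2.imwrite(f'pics/a_{n}.png',p['img'][:,:,::-1])
    print(n,p['fx'],p['fy'],p['cx'],p['cy'],np.round(p['world_to_cam'],4).tolist(),[k for k in p])
    for t in ['book','leaf_tab','leaf','stamp','loupe']:
        r=nets.outline_of(p,t); print(t,[(round(d['conf'],2),d['pixel']) for d in r[:2]])
E
```

```text
{'time': 0.0, 'q': [0.9705, 0.5285, 1.4339, 0.0, 1.1814, -0.1785], 'joint_velocities': [-0.0002, 0.0007, -0.0015, 0.0008, -0.001, 0.0004], 'joint_torque': [0.0001, -44.0043, -17.6597, 0.0633, 0.0584, -0.0002], 'position': [0.2554, 0.5696, 0.2216], 'tool_rot': [0.2093, 0.9778, -0.001, -0.0004], 'ft_force': [0.0731, -0.6563, 0.1135], 'moment': [0.014, 0.0179, 0.0223], 'grip_width': 0.0869} 0.0187
scene 533.6824893162194 533.6824893162194 287.213426688818 214.2915902254935 [[0.8866, 0.4625, -0.0076, -0.4718], [-0.3568, 0.6941, 0.6252, 0.156], [0.2944, -0.5516, 0.7804, -1.5253], [0.0, 0.0, 0.0, 1.0]] ['img', 'fx', 'fy', 'cx', 'cy', 'world_to_cam', 'shot']
book [(0.73, [207.5, 371.4]), (0.64, [269.2, 224.3])]
leaf_tab [(0.67, [258.5, 229.8])]
leaf [(0.79, [262.2, 235.5])]
stamp [(0.97, [336.2, 208.2])]
loupe [(0.74, [325.3, 241.9])]
top 497.3070672852832 497.3070672852832 278.26294116942773 209.5672022404876 [[-0.0179, -0.9998, -0.0009, 0.0242], [0.9958, -0.0179, 0.0896, -0.5492], [-0.0896, 0.0007, 0.996, -1.4142], [0.0, 0.0, 0.0, 1.0]] ['img', 'fx', 'fy', 'cx', 'cy', 'world_to_cam', 'shot']
book [(0.68, [280.1, 235.2])]
leaf_tab [(0.69, [311.2, 227.9])]
leaf [(0.81, [305.2, 227.2])]
stamp [(0.45, [249.2, 186.2])]
loupe [(0.49, [283.6, 176.5])]
```

View pics/a_scene.png

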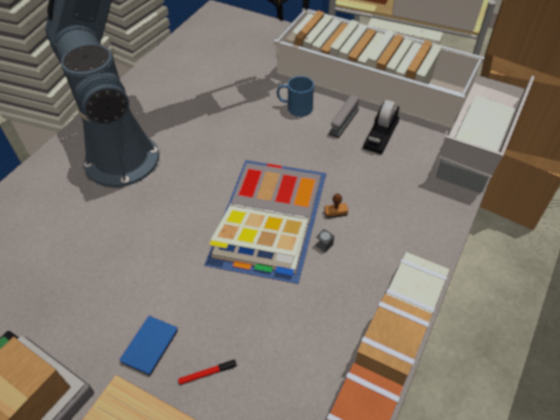

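View pics/a_top.png

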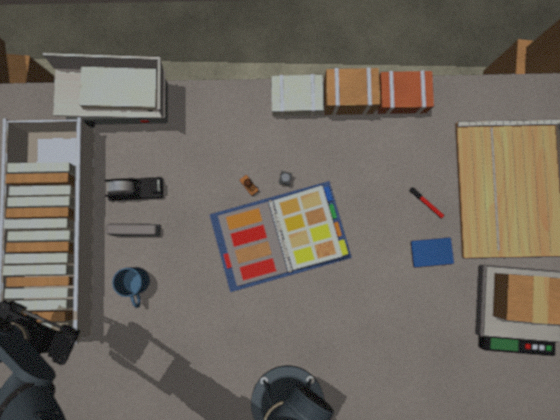

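```bash
python3 - <<'E'
import cv2
a=cv2.imread('pics/a_top.png')[165:305,195:365];cv2.imwrite('pics/a_topz.png',cv2.resize(a,None,fx=4.2,fy=4.2,interpolation=cv2.INTER_CUBIC))
a=cv2.imread('pics/a_scene.png')[150:290,195:365];cv2.imwrite('pics/a_scz.png',cv2.resize(a,None,fx=4.2,fy=4.2,interpolation=cv2.INTER_CUBIC))
E
```

```text
(no output)
```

View pics/a_topz.png

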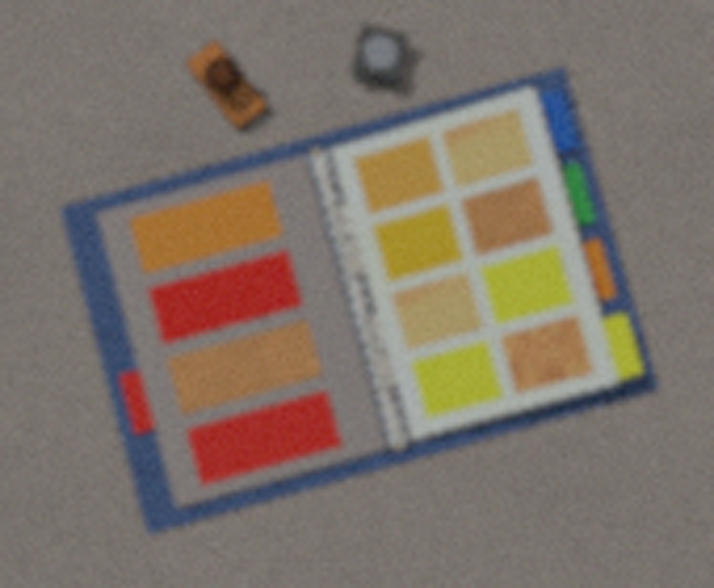

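View pics/a_scz.png

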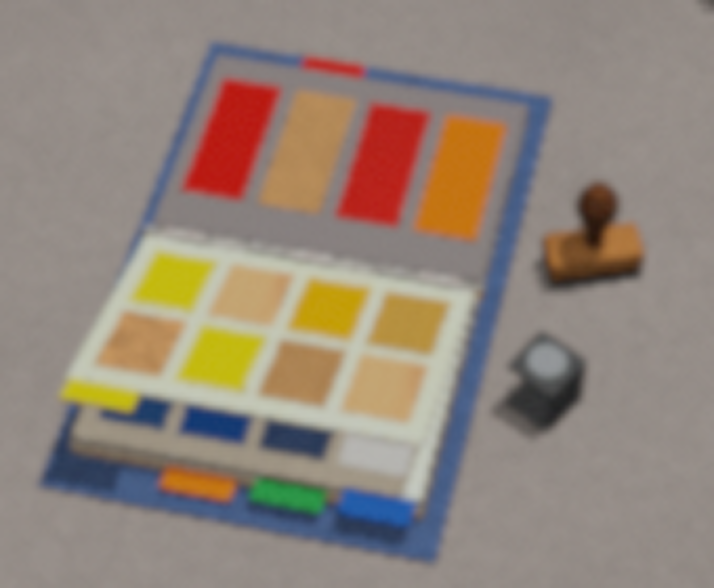

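```bash
cat > h.py <<'E'
import numpy as np
def proj(c,P):
    P=np.atleast_2d(P);W=np.array(c['world_to_cam']);q=P@W[:3,:3].T+W[:3,3]
    return np.c_[c['cx']-c['fx']*q[:,0]/q[:,2], c['cy']+c['fy']*q[:,1]/q[:,2]]
def book2w(b,P):
    c,s=np.cos(b[2]),np.sin(b[2]);P=np.atleast_2d(P)
    return np.c_[b[0]+c*P[:,0]-s*P[:,1], b[1]+s*P[:,0]+c*P[:,1], P[:,2]]
def leafpt(th,x,r,h):  # r from hinge, h above underside plane(swatch side)
    # at th=0: y=-r, z=.022+h
    return [x, -r*np.cos(th)+h*np.sin(th)*1.0, .022+r*np.sin(th)+h*np.cos(th)]
E
python3 - <<'E'
from rig import robot,cams,nets
import numpy as np
from h import *
from scipy.optimize import least_squares
cs={n:cams.camera(n) for n in ['top','scene']}
f=.118;w=.184
cov=[[f,w,.003],[f,-w,.003],[-f,-w,.003],[-f,w,.003]]
T=np.array([[65,205],[565,68],[655,390],[152,530]])/4.2+[195,165]
S=np.array([[550,98],[437,558],[42,487],[212,45]])/4.2+[195,150]
LT=np.array([[530,88],[617,385],[632,313],[643,375]])/4.2+[195,165]
LS=np.array([[420,438],[70,375],[137,408],[62,392]])/4.2+[195,150]
def res(p,full=False):
    b=p[:3];th=p[3]
    lf=lambda: [leafpt(th,.103,.158,.003),leafpt(th,-.103,.158,.003),leafpt(th,-.059,.175,.0015),leafpt(th,-.101,.175,.0015)]
    C=book2w(b,cov);L=book2w(b,lf())
    r=[proj(cs['top'],C)-T,proj(cs['scene'],C)-S,proj(cs['top'],L)-LT,proj(cs['scene'],L)-LS]
    return r if full else np.concatenate(r).ravel()
s=least_squares(res,[.53,.02,.26,.3],loss='soft_l1')
print(s.x,s.cost)
for r in res(s.x,True): print(np.round(r,1).tolist())
b=s.x[:3]
# object positions
def ray(c,px,z):
    W=np.array(c['world_to_cam']);d=W[:3,:3].T@np.array([(px[0]-c['cx'])/c['fx'],-(px[1]-c['cy'])/c['fy'],-1]);o=-W[:3,:3].T@W[:3,3]
    return o+d*(z-o[2])/d[2]
for n,px,z in [('stamp',(228/4.2+195,85/4.2+165),.03),('loupe',(383/4.2+195,58/4.2+165),.03),('ink',(432,252),.01),('mug',(130,282),.06)]:
    print(n,ray(cs['top'],px,z))
E
```

```text
[0.47477889 0.01016579 0.25476677 0.30414747] 9.062337379962006
[[-1.5, 0.0], [-0.1, -0.8], [1.0, -0.2], [-1.3, 0.9]]
[[0.8, -0.6], [-0.2, 1.2], [-1.3, -0.3], [-0.5, -1.2]]
[[0.5, -0.9], [0.3, -0.7], [-1.7, -0.5], [-0.1, -0.6]]
[[0.9, 0.4], [-1.1, -0.5], [-1.4, -0.2], [-0.8, 0.3]]
stamp [0.62127624 0.09692697 0.03      ]
loupe [ 0.63813873 -0.01027552  0.03      ]
ink [ 0.41929981 -0.42925598  0.01      ]
mug [0.35118024 0.43098686 0.06      ]
```

Emit:
{"api": "play_rows", "payload": {
  "commands": [
    {"spin": 0.149},
    {"spin": 0.149},
    {"spin": 0.149},
    {"spin": 0.149},
    {"spin": 0.149},
    {"spin": 0.149}
  ],
  "grip": 0,
  "newtons": 20
}}

```text
invalid input
```

```bash
cat >> h.py <<'E'
B=np.array([.4748,.0102,.2548])
from scipy.spatial.transform import Rotation as R
def state():
    from rig import robot
    o=robot.get_obs();p=np.array(o['position']);Rt=R.from_quat(o['tool_rot']).as_matrix()
    Rb=R.from_euler('z',B[2]).as_matrix()
    pb=Rb.T@(p-[B[0],B[1],0])
    ty=np.arctan2(Rt[1,1],Rt[0,1])
    print('t %.2f'%o['time'],'book mm',np.round(pb*1000,1),'Fbook',np.round(Rb.T@np.array(o['ft_force']),2),'Mb',np.round(Rb.T@np.array(o['moment']),2),'yawerr(spin)',round(float((ty-B[2]+np.pi)%(2*np.pi)-np.pi),4),'grip',round(o['grip_width'],4),'zdir',np.round(Rt[:,2],3))
    return pb,Rt,Rb
def to(x,y,z):
    pb,Rt,Rb=state()
    print('shift tool mm',np.round(Rt.T@Rb@(np.array([x,y,z])-pb*1000),1))
E
python3 -c "
from h import *
to(-10,-200,160)"
```

```text
t 0.70 book mm [-70.7 597.1 222.6] Fbook [-0.57  0.05  0.11] Mb [0.03 0.   0.01] yawerr(spin) 0.8942 grip 0.0868 zdir [ 0.  0. -1.]
shift tool mm [-546.5 -583.5   62.6]
```

Emit:
{"api": "play_rows", "payload": {
  "commands": [
    {"x": 0,"y": 0,"z": 0,"spin": 0.149},
    {"x": 0,"y": 0,"z": 0,"spin": 0.149},
    {"x": 0,"y": 0,"z": 0,"spin": 0.149},
    {"x": 0,"y": 0,"z": 0,"spin": 0.149},
    {"x": 0,"y": 0,"z": 0,"spin": 0.149},
    {"x": 0,"y": 0,"z": 0,"spin": 0.149}
  ],
  "grip": 0,
  "newtons": 20
}}

```text
time: 1.3
position: [0.2558, 0.5702, 0.2228]
tool_rot: [0.616, 0.788, 0.0, -0.0]
ft_force: [0.3, -0.4, 0.3]
grip_width: 0.0471
```

```bash
python3 -c "
from h import *
to(-10,-200,160)"
```

```text
t 1.30 book mm [-70.8 597.1 222.8] Fbook [ 0.15 -0.48  0.26] Mb [-0.09  0.02 -0.02] yawerr(spin) -0.011 grip 0.0471 zdir [ 0.  0. -1.]
shift tool mm [-796.4   69.5   62.6]
```

Emit:
{"api": "play_rows", "payload": {
  "commands": [
    {"x": -49,"y": 4,"z": 0,"spin": -0.011},
    {"x": -49,"y": 4,"z": 0,"spin": 0},
    {"x": -49,"y": 4,"z": 0,"spin": 0},
    {"x": -49,"y": 4,"z": 0,"spin": 0},
    {"x": -49,"y": 4,"z": 0,"spin": 0},
    {"x": -49,"y": 4,"z": 0,"spin": 0},
    {"x": -49,"y": 4,"z": 0,"spin": 0},
    {"x": -49,"y": 4,"z": 0,"spin": 0}
  ]
}}

```text
time: 2.1
position: [0.3885, 0.1974, 0.2227]
tool_rot: [0.607, 0.794, 0.006, 0.001]
ft_force: [1.0, -0.2, 0.9]
grip_width: 0.0005
```

Emit:
{"api": "play_rows", "payload": {
  "commands": [
    {"x": -49,"y": 4,"z": 0,"spin": 0},
    {"x": -49,"y": 4,"z": 0,"spin": 0},
    {"x": -49,"y": 4,"z": 0,"spin": 0},
    {"x": -49,"y": 4,"z": 0,"spin": 0},
    {"x": -49,"y": 4,"z": 0,"spin": 0},
    {"x": -49,"y": 4,"z": 0,"spin": 0},
    {"x": -49,"y": 4,"z": 0,"spin": 0},
    {"x": -49,"y": 4,"z": 0,"spin": 0}
  ]
}}

```text
time: 2.9
position: [0.5227, -0.1798, 0.2242]
tool_rot: [0.609, 0.793, 0.009, 0.005]
ft_force: [0.9, 0.0, 0.1]
grip_width: 0.0008
```

```bash
python3 -c "
from h import *
to(-10,-200,100)"
```

```text
t 2.90 book mm [  -1.5 -196.   224.2] Fbook [ 0.84 -0.17  0.08] Mb [-0.06  0.01 -0.02] yawerr(spin) 0.0072 grip 0.0008 zdir [ 0.018  0.008 -1.   ]
shift tool mm [ -4.4 -10.9 124. ]
```

Emit:
{"api": "play_rows", "payload": {
  "commands": [
    {"x": -2,"y": -4,"z": 45,"spin": 0.007},
    {"x": -1,"y": -3,"z": 45,"spin": 0},
    {"x": 0,"y": -2,"z": 45,"spin": 0},
    {"x": 0,"y": 0,"z": 30,"spin": 0},
    {"x": 0,"y": 0,"z": 7,"spin": 0},
    {"x": 0,"y": 0,"z": 0,"spin": 0}
  ]
}}

```text
time: 3.5
position: [0.5282, -0.1991, 0.0503]
tool_rot: [0.616, 0.788, 0.009, 0.015]
ft_force: [-0.6, -0.5, 0.1]
grip_width: 0.0007
```

```bash
python3 -c "
from h import *
to(-10,-175,48)
from rig import cams
import cv2
for n in ['scene','wrist']: cv2.imwrite('pics/b_%s.png'%n,cams.camera(n)['img'][:,:,::-1])
"
```

```text
t 3.50 book mm [  -1.1 -216.    50.3] Fbook [-0.71 -0.38  0.07] Mb [-0.03  0.08 -0.02] yawerr(spin) -0.0103 grip 0.0007 zdir [ 0.035 -0.005 -0.999]
shift tool mm [41.  -9.4  1.4]
```

View pics/b_scene.png

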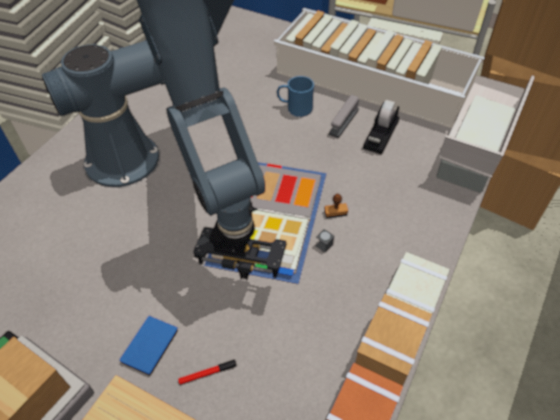

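View pics/b_wrist.png

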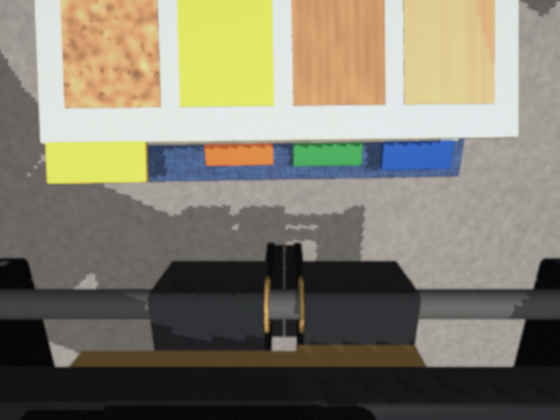

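Emit:
{"api": "play_rows", "payload": {
  "commands": [
    {"x": 25,"y": -4,"z": 4,"spin": -0.01},
    {"x": 10,"y": -4,"z": 4,"spin": 0},
    {"x": 5,"y": 0,"z": 0,"spin": 0},
    {"x": 0,"y": 0,"z": 0,"spin": 0}
  ]
}}

```text
time: 4.0
position: [0.5166, -0.1646, 0.0494]
tool_rot: [0.611, 0.791, 0.01, 0.025]
ft_force: [0.6, 0.0, -0.6]
grip_width: 0.0003
```

```bash
python3 -c "
from h import *
to(-10,-162,45)
"
```

```text
t 4.00 book mm [  -3.6 -179.7   49.4] Fbook [ 0.59 -0.13 -0.59] Mb [0.01 0.09 0.07] yawerr(spin) 0.0016 grip 0.0003 zdir [ 0.051 -0.014 -0.999]
shift tool mm [17.8 -6.6  3.6]
```

Emit:
{"api": "play_rows", "payload": {
  "commands": [
    {"x": 8,"y": -4,"z": 6,"spin": 0},
    {"x": 6,"y": 0,"z": 0,"spin": 0}
  ]
}}

```text
time: 4.2
position: [0.5113, -0.1535, 0.0439]
tool_rot: [0.611, 0.791, 0.01, 0.027]
ft_force: [-0.2, -0.5, -0.3]
grip_width: 0.0005
```

```bash
python3 -c "
from h import *
to(-10,-162,45)
"
```

```text
t 4.20 book mm [  -5.9 -167.6   43.9] Fbook [-0.27 -0.43 -0.3 ] Mb [ 0.04  0.16 -0.01] yawerr(spin) 0.0009 grip 0.0005 zdir [ 0.056 -0.017 -0.998]
shift tool mm [ 5.6 -4.  -1.5]
```

Emit:
{"api": "play_rows", "payload": {
  "commands": [
    {"x": 4,"y": -2,"z": 0,"spin": 0},
    {"x": 4,"y": 0,"z": -2,"spin": 0}
  ]
}}

```text
time: 4.4
position: [0.5075, -0.147, 0.0456]
tool_rot: [0.611, 0.791, 0.01, 0.029]
ft_force: [-3.5, -11.0, 1.6]
grip_width: 0.0001
```

```bash
python3 -c "
from h import *
to(-10,-162,45)
from rig import cams
import cv2
for n in ['wrist']: cv2.imwrite('pics/c_%s.png'%n,cams.camera(n)['img'][:,:,::-1])
"
```

```text
t 4.40 book mm [  -7.9 -160.4   45.6] Fbook [-6.17 -9.74  1.59] Mb [-1.51  1.07 -0.04] yawerr(spin) 0.0024 grip 0.0001 zdir [ 0.057 -0.02  -0.998]
shift tool mm [-1.6 -2.1  0.5]
```

View pics/c_wrist.png

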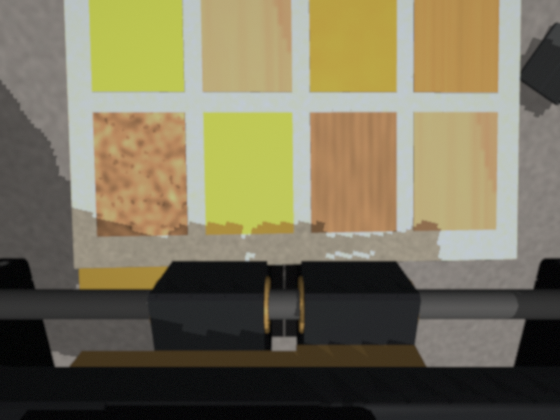

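Emit:
{"api": "play_rows", "payload": {
  "commands": [
    {"x": 0,"y": 0,"z": -4,"spin": 0}
  ]
}}

```text
time: 4.55
position: [0.5073, -0.1473, 0.0499]
tool_rot: [0.61, 0.792, 0.009, 0.029]
ft_force: [0.0, -0.5, -0.5]
grip_width: 0.0006
```

```bash
python3 -c "
from h import *
to(-10,-162,45)
"
```

```text
t 4.55 book mm [  -8.2 -160.6   49.9] Fbook [-0.09 -0.46 -0.54] Mb [-0.05  0.07  0.04] yawerr(spin) 0.0031 grip 0.0006 zdir [ 0.057 -0.021 -0.998]
shift tool mm [-1.3 -2.   4.8]
```

Emit:
{"api": "play_rows", "payload": {
  "commands": [
    {"x": 2.5,"y": 0,"z": -4,"spin": 0},
    {"x": 2.5,"y": 0,"z": -5,"spin": 0}
  ]
}}

```text
time: 4.75
position: [0.5068, -0.144, 0.0596]
tool_rot: [0.61, 0.792, 0.009, 0.031]
ft_force: [-0.4, -4.5, -0.1]
grip_width: 0.0007
```

```bash
cat > look.py <<'E'
import sys
from h import *
to(-10,-162,45)
from rig import cams
import cv2
for n in sys.argv[2:]: cv2.imwrite('pics/%s_%s.png'%(sys.argv[1],n),cams.camera(n)['img'][:,:,::-1])
E
python3 look.py d wrist
```

```text
t 4.75 book mm [  -7.9 -157.3   59.6] Fbook [-1.52 -4.31 -0.11] Mb [-0.67  0.33  0.01] yawerr(spin) 0.0035 grip 0.0007 zdir [ 0.06  -0.024 -0.998]
shift tool mm [-4.2 -2.8 14.6]
```

View pics/d_wrist.png

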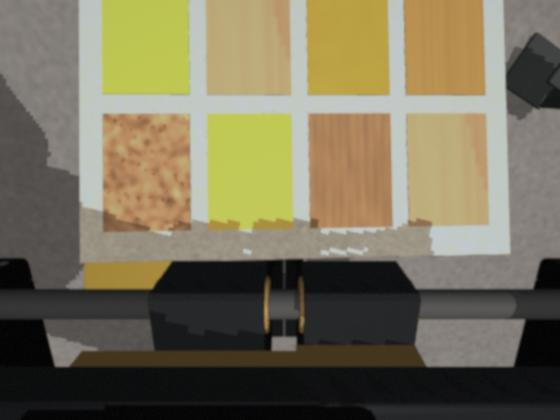

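```bash
cat > w.py <<'E'
import sys
from h import *
from rig import robot,cams
import cv2
o=robot.get_obs();c=cams.camera('wrist');print([k for k in c])
T=np.eye(4);T[:3,:3]=R.from_quat(o['tool_rot']).as_matrix();T[:3,3]=o['position']
c['world_to_cam']=np.linalg.inv(T@np.array(c['mount']))
if len(sys.argv)>1: cv2.imwrite('pics/%s_wrist.png'%sys.argv[1],c['img'][:,:,::-1])
print('cam pos',np.round((T@np.array(c['mount']))[:3,3],3))
for th in np.arange(float(sys.argv[2]),float(sys.argv[3]),.05):
    print(round(th,2),np.round(proj(c,book2w(B,[leafpt(th,-.103,.158,.003),leafpt(th,.103,.158,.003),leafpt(th,-.101,.158,.003),leafpt(th,-.101,.175,.003)])),0).tolist())
E
python3 w.py d 0.25 0.6
```

```text
['img', 'fx', 'fy', 'cx', 'cy', 'mount', 'shot']
cam pos [ 0.476 -0.061  0.219]
0.25 [[101.0, 261.0], [486.0, 252.0], [105.0, 261.0], [106.0, 293.0]]
0.3 [[92.0, 264.0], [496.0, 255.0], [97.0, 264.0], [98.0, 298.0]]
0.35 [[84.0, 267.0], [507.0, 257.0], [88.0, 267.0], [88.0, 304.0]]
0.4 [[74.0, 270.0], [519.0, 259.0], [78.0, 270.0], [77.0, 308.0]]
0.45 [[63.0, 271.0], [532.0, 260.0], [67.0, 271.0], [65.0, 313.0]]
0.5 [[50.0, 272.0], [547.0, 260.0], [55.0, 272.0], [52.0, 316.0]]
0.55 [[37.0, 272.0], [563.0, 259.0], [42.0, 272.0], [36.0, 319.0]]
```

Emit:
{"api": "play_rows", "payload": {
  "commands": [
    {"x": 3,"y": 0,"z": -5,"spin": 0},
    {"x": 3,"y": 0,"z": -5,"spin": 0},
    {"x": 3,"y": 0,"z": -5,"spin": 0}
  ]
}}

```text
time: 5.15
position: [0.505, -0.137, 0.0759]
tool_rot: [0.61, 0.792, 0.008, 0.034]
ft_force: [-1.5, -5.0, 0.5]
grip_width: 0.0008
```

```bash
python3 look.py x;python3 w.py e 0.35 0.7
```

```text
t 5.15 book mm [  -7.9 -150.    75.9] Fbook [-2.7  -4.51  0.53] Mb [-0.75  0.36  0.06] yawerr(spin) 0.0048 grip 0.0008 zdir [ 0.064 -0.028 -0.998]
shift tool mm [-10.6  -3.9  31.2]
['img', 'fx', 'fy', 'cx', 'cy', 'mount', 'shot']
cam pos [ 0.474 -0.053  0.234]
0.35 [[102.0, 264.0], [484.0, 255.0], [105.0, 264.0], [106.0, 297.0]]
0.4 [[94.0, 266.0], [494.0, 256.0], [98.0, 266.0], [97.0, 301.0]]
0.45 [[85.0, 267.0], [505.0, 257.0], [89.0, 267.0], [88.0, 304.0]]
0.5 [[75.0, 268.0], [517.0, 257.0], [80.0, 268.0], [77.0, 307.0]]
0.55 [[64.0, 268.0], [530.0, 256.0], [69.0, 267.0], [65.0, 309.0]]
0.6 [[53.0, 266.0], [544.0, 255.0], [58.0, 266.0], [51.0, 310.0]]
0.65 [[40.0, 264.0], [559.0, 252.0], [45.0, 264.0], [36.0, 311.0]]
```

View pics/e_wrist.png

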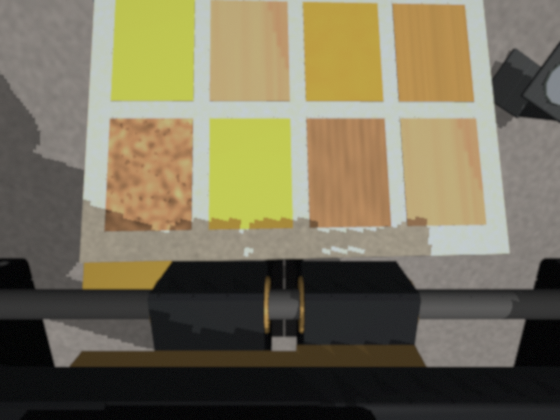

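Emit:
{"api": "play_rows", "payload": {
  "commands": [
    {"x": 3.5,"y": 0,"z": -4,"spin": 0},
    {"x": 3.5,"y": 0,"z": -4,"spin": 0},
    {"x": 3.5,"y": 0,"z": -4,"spin": 0},
    {"x": 3.5,"y": 0,"z": -4,"spin": 0}
  ]
}}

```text
time: 5.6
position: [0.5025, -0.1267, 0.0937]
tool_rot: [0.609, 0.793, 0.007, 0.039]
ft_force: [-0.3, -5.4, 2.2]
grip_width: 0.0006
```

```bash
python3 look.py x;python3 w.py f 0.45 0.9
```

```text
t 5.60 book mm [  -7.7 -139.5   93.7] Fbook [-1.67 -5.19  2.23] Mb [-0.87  0.42 -0.06] yawerr(spin) 0.0079 grip 0.0006 zdir [ 0.07  -0.036 -0.997]
shift tool mm [-19.9  -5.3  49.6]
['img', 'fx', 'fy', 'cx', 'cy', 'mount', 'shot']
cam pos [ 0.47  -0.042  0.251]
0.45 [[105.0, 267.0], [478.0, 259.0], [109.0, 267.0], [108.0, 300.0]]
0.5 [[98.0, 268.0], [487.0, 259.0], [102.0, 268.0], [100.0, 303.0]]
0.55 [[90.0, 268.0], [497.0, 258.0], [94.0, 268.0], [91.0, 304.0]]
0.6 [[81.0, 267.0], [508.0, 257.0], [85.0, 267.0], [81.0, 305.0]]
0.65 [[71.0, 265.0], [520.0, 255.0], [76.0, 265.0], [69.0, 305.0]]
0.7 [[60.0, 262.0], [533.0, 251.0], [65.0, 262.0], [57.0, 304.0]]
0.75 [[49.0, 257.0], [546.0, 247.0], [54.0, 257.0], [43.0, 302.0]]
0.8 [[36.0, 251.0], [561.0, 241.0], [41.0, 251.0], [28.0, 298.0]]
0.85 [[22.0, 243.0], [577.0, 233.0], [28.0, 243.0], [11.0, 292.0]]
```

View pics/f_wrist.png

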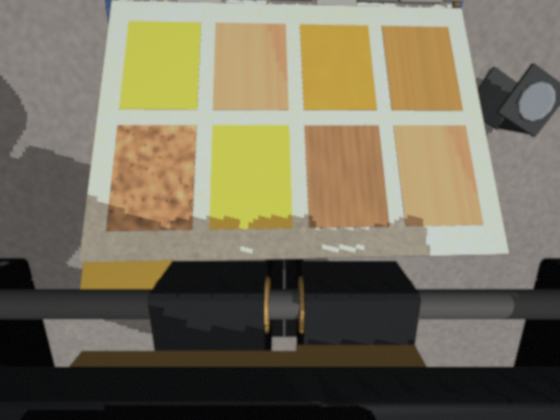

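Emit:
{"api": "play_rows", "payload": {
  "commands": [
    {"x": 5,"y": 0,"z": -5,"spin": 0},
    {"x": 5,"y": 0,"z": -5,"spin": 0},
    {"x": 5,"y": 0,"z": -5,"spin": 0},
    {"x": 5,"y": 0,"z": -4,"spin": 0}
  ]
}}

```text
time: 6.05
position: [0.4983, -0.1102, 0.1144]
tool_rot: [0.608, 0.793, 0.006, 0.044]
ft_force: [-1.5, -5.9, 3.0]
grip_width: 0.0003
```

```bash
python3 look.py x;python3 w.py g 0.6 1.1
```

```text
t 6.05 book mm [  -7.6 -122.5  114.4] Fbook [-2.96 -5.29  3.  ] Mb [-0.96  0.53 -0.08] yawerr(spin) 0.0104 grip 0.0003 zdir [ 0.076 -0.044 -0.996]
shift tool mm [-35.1  -7.1  71.4]
['img', 'fx', 'fy', 'cx', 'cy', 'mount', 'shot']
cam pos [ 0.465 -0.024  0.271]
0.6 [[107.0, 275.0], [475.0, 266.0], [110.0, 275.0], [107.0, 308.0]]
0.65 [[99.0, 274.0], [484.0, 264.0], [103.0, 274.0], [99.0, 308.0]]
0.7 [[92.0, 271.0], [493.0, 262.0], [96.0, 271.0], [90.0, 307.0]]
0.75 [[84.0, 268.0], [503.0, 258.0], [88.0, 268.0], [81.0, 306.0]]
0.8 [[75.0, 264.0], [514.0, 254.0], [79.0, 264.0], [70.0, 303.0]]
0.85 [[65.0, 258.0], [525.0, 248.0], [70.0, 258.0], [59.0, 299.0]]
0.9 [[55.0, 251.0], [537.0, 241.0], [60.0, 251.0], [46.0, 292.0]]
0.95 [[44.0, 242.0], [550.0, 232.0], [49.0, 242.0], [33.0, 284.0]]
1.0 [[32.0, 231.0], [564.0, 222.0], [38.0, 231.0], [18.0, 274.0]]
1.05 [[20.0, 218.0], [578.0, 210.0], [26.0, 218.0], [1.0, 261.0]]
1.1 [[6.0, 203.0], [593.0, 196.0], [12.0, 203.0], [-17.0, 245.0]]
```

View pics/g_wrist.png

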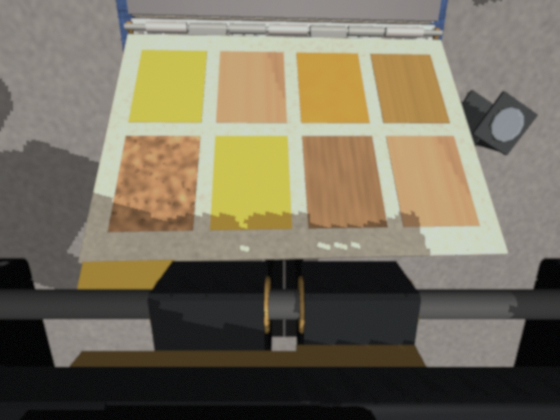

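Emit:
{"api": "play_rows", "payload": {
  "commands": [
    {"x": 6,"y": 0,"z": -7,"spin": -0.01},
    {"x": 6,"y": 0,"z": -6,"spin": 0},
    {"x": 6,"y": 0,"z": -6,"spin": 0},
    {"x": 6,"y": 0,"z": -5,"spin": 0},
    {"x": 7,"y": 0,"z": -5,"spin": 0}
  ]
}}

```text
time: 6.6
position: [0.4877, -0.0757, 0.1432]
tool_rot: [0.604, 0.796, 0.007, 0.044]
ft_force: [1.0, -0.3, -0.1]
grip_width: 0.0002
```

```bash
python3 look.py x;python3 w.py i 0.8 1.3
```

```text
t 6.60 book mm [ -9.1 -86.3 143.2] Fbook [ 0.89 -0.53 -0.14] Mb [-0.26 -0.08 -0.03] yawerr(spin) 0.0188 grip 0.0002 zdir [ 0.078 -0.042 -0.996]
shift tool mm [-69.5  -8.5 102.3]
['img', 'fx', 'fy', 'cx', 'cy', 'mount', 'shot']
cam pos [0.453 0.01  0.3  ]
0.8 [[118.0, 292.0], [466.0, 284.0], [121.0, 292.0], [116.0, 324.0]]
0.85 [[112.0, 289.0], [474.0, 281.0], [116.0, 289.0], [109.0, 321.0]]
0.9 [[106.0, 284.0], [481.0, 277.0], [110.0, 284.0], [102.0, 318.0]]
0.95 [[100.0, 279.0], [489.0, 271.0], [104.0, 279.0], [94.0, 313.0]]
1.0 [[93.0, 272.0], [498.0, 265.0], [97.0, 272.0], [86.0, 306.0]]
1.05 [[86.0, 264.0], [506.0, 257.0], [91.0, 264.0], [78.0, 298.0]]
1.1 [[79.0, 255.0], [515.0, 248.0], [84.0, 255.0], [69.0, 289.0]]
1.15 [[72.0, 244.0], [524.0, 238.0], [77.0, 244.0], [60.0, 277.0]]
1.2 [[65.0, 231.0], [533.0, 226.0], [70.0, 231.0], [50.0, 263.0]]
1.25 [[57.0, 217.0], [542.0, 213.0], [62.0, 217.0], [40.0, 247.0]]
```

View pics/i_wrist.png

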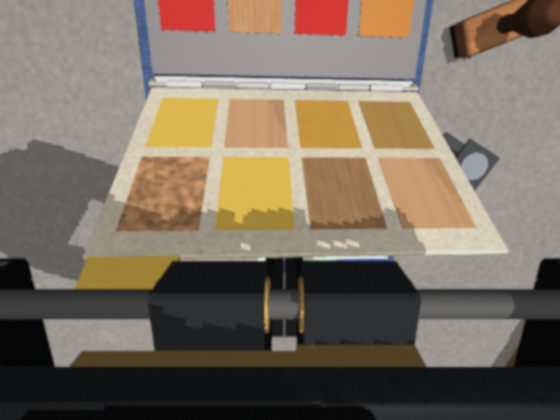

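Emit:
{"api": "play_rows", "payload": {
  "commands": [
    {"x": 7,"y": 0,"z": -4,"spin": 0.02},
    {"x": 8,"y": 0,"z": -4,"spin": 0},
    {"x": 8,"y": 0,"z": -3,"spin": 0},
    {"x": 8,"y": 0,"z": -2,"spin": 0},
    {"x": 8,"y": 0,"z": -1,"spin": 0}
  ]
}}

```text
time: 7.15
position: [0.4759, -0.0339, 0.1568]
tool_rot: [0.612, 0.79, 0.007, 0.044]
ft_force: [0.7, -0.9, 0.9]
grip_width: 0.0004
```

```bash
python3 look.py j scene;python3 w.py j 1.1 1.6
```

```text
t 7.15 book mm [-10.1 -42.9 156.8] Fbook [ 0.46 -1.06  0.91] Mb [-0.24  0.05 -0.03] yawerr(spin) 0.0005 grip 0.0004 zdir [ 0.079 -0.042 -0.996]
shift tool mm [-112.1   -7.3  118.6]
['img', 'fx', 'fy', 'cx', 'cy', 'mount', 'shot']
cam pos [0.442 0.053 0.314]
1.1 [[113.0, 319.0], [482.0, 303.0], [117.0, 319.0], [108.0, 351.0]]
1.15 [[108.0, 312.0], [488.0, 296.0], [112.0, 312.0], [101.0, 344.0]]
1.2 [[103.0, 304.0], [494.0, 288.0], [107.0, 303.0], [95.0, 336.0]]
1.25 [[98.0, 294.0], [501.0, 279.0], [102.0, 294.0], [88.0, 326.0]]
1.3 [[92.0, 283.0], [507.0, 269.0], [97.0, 283.0], [81.0, 314.0]]
1.35 [[87.0, 271.0], [513.0, 257.0], [92.0, 271.0], [74.0, 300.0]]
1.4 [[82.0, 258.0], [519.0, 244.0], [87.0, 258.0], [68.0, 285.0]]
1.45 [[77.0, 243.0], [525.0, 231.0], [82.0, 243.0], [61.0, 268.0]]
1.5 [[72.0, 228.0], [530.0, 216.0], [77.0, 227.0], [54.0, 249.0]]
1.55 [[68.0, 211.0], [535.0, 200.0], [73.0, 210.0], [48.0, 228.0]]
```

View pics/j_wrist.png

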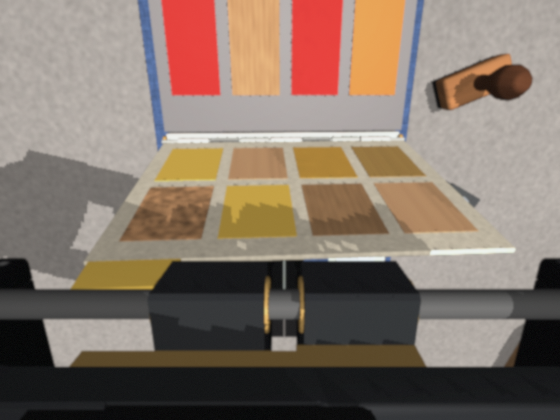

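View pics/j_scene.png

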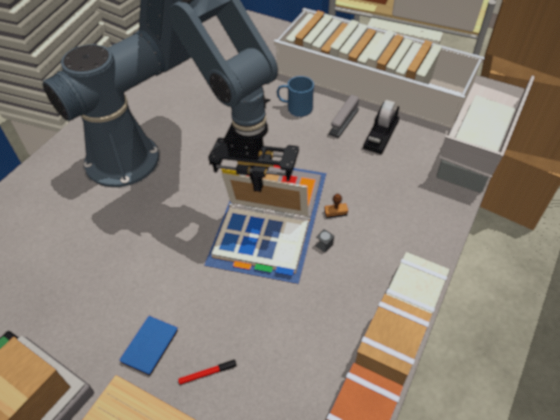

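Emit:
{"api": "play_rows", "payload": {
  "commands": [
    {"x": 9,"y": 0,"z": 0,"spin": 0},
    {"x": 9,"y": 0,"z": 1,"spin": 0},
    {"x": 9,"y": 0,"z": 2,"spin": 0},
    {"x": 9,"y": 0,"z": 3,"spin": 0},
    {"x": 9,"y": 0,"z": 3,"spin": 0}
  ]
}}

```text
time: 7.75
position: [0.4629, 0.0128, 0.1434]
tool_rot: [0.612, 0.79, 0.007, 0.042]
ft_force: [-0.0, -0.8, 1.4]
grip_width: 0.0005
```

```bash
python3 look.py k scene;python3 w.py k 1.4 2
```

```text
t 7.75 book mm [-10.8   5.5 143.4] Fbook [-0.21 -0.75  1.36] Mb [-0.23  0.07  0.02] yawerr(spin) 0.0001 grip 0.0005 zdir [ 0.075 -0.041 -0.996]
shift tool mm [-161.5   -5.3  107.9]
['img', 'fx', 'fy', 'cx', 'cy', 'mount', 'shot']
cam pos [0.43  0.099 0.3  ]
1.4 [[92.0, 365.0], [518.0, 344.0], [96.0, 364.0], [78.0, 402.0]]
1.45 [[87.0, 353.0], [523.0, 333.0], [92.0, 353.0], [72.0, 389.0]]
1.5 [[83.0, 340.0], [528.0, 321.0], [87.0, 340.0], [66.0, 374.0]]
1.55 [[78.0, 326.0], [533.0, 307.0], [83.0, 326.0], [61.0, 357.0]]
1.6 [[75.0, 311.0], [537.0, 293.0], [79.0, 310.0], [56.0, 339.0]]
1.65 [[71.0, 294.0], [541.0, 278.0], [76.0, 294.0], [51.0, 318.0]]
1.7 [[68.0, 277.0], [544.0, 261.0], [73.0, 277.0], [47.0, 297.0]]
1.75 [[66.0, 258.0], [546.0, 244.0], [71.0, 258.0], [43.0, 274.0]]
1.8 [[64.0, 240.0], [548.0, 227.0], [69.0, 239.0], [40.0, 250.0]]
1.85 [[62.0, 220.0], [549.0, 209.0], [67.0, 220.0], [38.0, 226.0]]
1.9 [[61.0, 201.0], [549.0, 191.0], [67.0, 200.0], [37.0, 201.0]]
1.95 [[61.0, 181.0], [548.0, 173.0], [66.0, 181.0], [37.0, 176.0]]
2.0 [[62.0, 162.0], [547.0, 155.0], [67.0, 161.0], [38.0, 151.0]]
```

View pics/k_wrist.png

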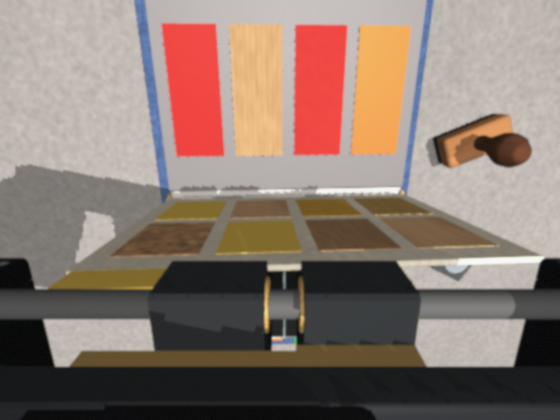

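View pics/k_scene.png

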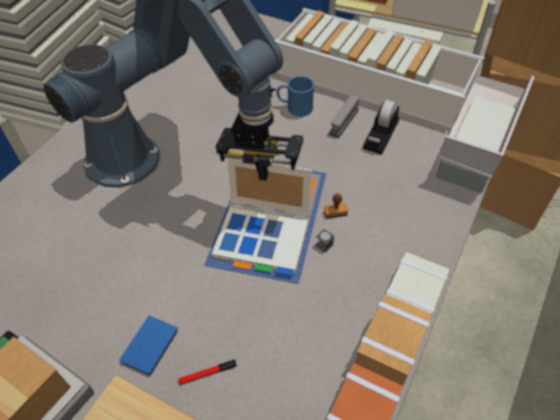

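Emit:
{"api": "play_rows", "payload": {
  "commands": [
    {"x": 9,"y": 0,"z": 0,"spin": 0},
    {"x": 9,"y": 0,"z": 1,"spin": 0},
    {"x": 9,"y": 0,"z": 1,"spin": 0},
    {"x": 9,"y": 0,"z": 2,"spin": 0},
    {"x": 8,"y": 0,"z": 3,"spin": 0}
  ]
}}

```text
time: 8.35
position: [0.4509, 0.0583, 0.1327]
tool_rot: [0.612, 0.79, 0.006, 0.041]
ft_force: [1.0, -0.5, -0.7]
grip_width: 0.0002
```

```bash
python3 look.py l scene;python3 w.py l 1.7 2.3
```

```text
t 8.35 book mm [-11.   52.5 132.7] Fbook [ 0.83 -0.72 -0.7 ] Mb [-0.2   0.09 -0.  ] yawerr(spin) 0.0003 grip 0.0002 zdir [ 0.073 -0.041 -0.997]
shift tool mm [-209.1   -4.3   99.9]
['img', 'fx', 'fy', 'cx', 'cy', 'mount', 'shot']
cam pos [0.418 0.145 0.29 ]
1.7 [[79.0, 383.0], [535.0, 361.0], [84.0, 383.0], [60.0, 416.0]]
1.75 [[77.0, 367.0], [537.0, 346.0], [82.0, 367.0], [57.0, 396.0]]
1.8 [[75.0, 350.0], [539.0, 329.0], [80.0, 349.0], [55.0, 375.0]]
1.85 [[74.0, 332.0], [540.0, 313.0], [79.0, 331.0], [53.0, 352.0]]
1.9 [[73.0, 313.0], [540.0, 296.0], [78.0, 313.0], [52.0, 329.0]]
1.95 [[73.0, 294.0], [539.0, 278.0], [78.0, 294.0], [52.0, 305.0]]
2.0 [[73.0, 275.0], [538.0, 261.0], [78.0, 275.0], [52.0, 281.0]]
2.05 [[74.0, 257.0], [536.0, 244.0], [79.0, 256.0], [54.0, 258.0]]
2.1 [[76.0, 238.0], [533.0, 226.0], [81.0, 238.0], [56.0, 234.0]]
2.15 [[78.0, 220.0], [530.0, 210.0], [82.0, 220.0], [58.0, 212.0]]
2.2 [[80.0, 203.0], [526.0, 194.0], [85.0, 202.0], [61.0, 190.0]]
2.25 [[83.0, 186.0], [522.0, 179.0], [87.0, 186.0], [65.0, 170.0]]
```

View pics/l_wrist.png

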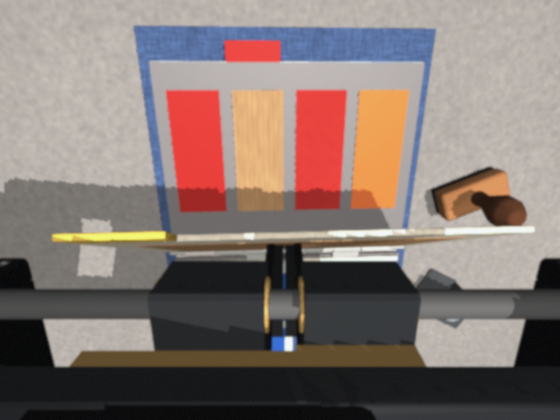

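View pics/l_scene.png

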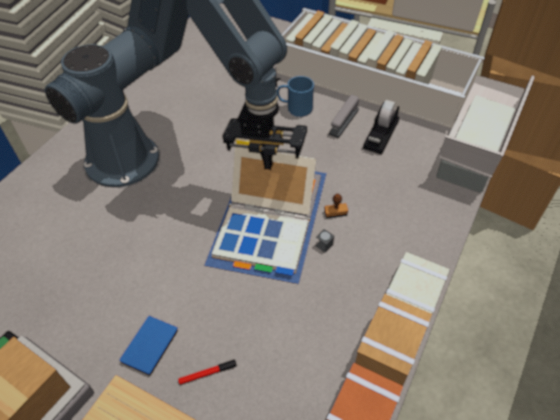

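Emit:
{"api": "play_rows", "payload": {
  "commands": [
    {"x": 8,"y": 0,"z": 3,"spin": 0},
    {"x": 8,"y": 0,"z": 4,"spin": 0},
    {"x": 8,"y": 0,"z": 5,"spin": 0},
    {"x": 7,"y": 0,"z": 5,"spin": 0},
    {"x": 7,"y": 0,"z": 6,"spin": 0}
  ]
}}

```text
time: 8.95
position: [0.4424, 0.0967, 0.1059]
tool_rot: [0.612, 0.79, 0.006, 0.041]
ft_force: [0.3, -0.8, -0.2]
grip_width: 0.0006
```

```bash
python3 look.py m;python3 w.py m 2.1 2.7
```

```text
t 8.95 book mm [ -9.5  91.9 105.9] Fbook [ 0.07 -0.9  -0.18] Mb [-0.12  0.13 -0.04] yawerr(spin) 0.0001 grip 0.0006 zdir [ 0.072 -0.04  -0.997]
shift tool mm [-250.    -4.2   75.2]
['img', 'fx', 'fy', 'cx', 'cy', 'mount', 'shot']
cam pos [0.41  0.182 0.263]
2.1 [[56.0, 355.0], [552.0, 332.0], [61.0, 355.0], [31.0, 368.0]]
2.15 [[58.0, 334.0], [548.0, 313.0], [63.0, 333.0], [34.0, 341.0]]
2.2 [[61.0, 313.0], [544.0, 294.0], [66.0, 313.0], [38.0, 315.0]]
2.25 [[64.0, 293.0], [539.0, 276.0], [69.0, 293.0], [43.0, 290.0]]
2.3 [[68.0, 274.0], [533.0, 259.0], [73.0, 274.0], [48.0, 266.0]]
2.35 [[72.0, 256.0], [527.0, 242.0], [77.0, 255.0], [53.0, 243.0]]
2.4 [[76.0, 238.0], [521.0, 227.0], [81.0, 238.0], [59.0, 223.0]]
2.45 [[81.0, 223.0], [514.0, 212.0], [85.0, 222.0], [65.0, 204.0]]
2.5 [[86.0, 208.0], [508.0, 199.0], [90.0, 208.0], [72.0, 186.0]]
2.55 [[91.0, 194.0], [501.0, 187.0], [95.0, 194.0], [78.0, 171.0]]
2.6 [[96.0, 182.0], [494.0, 176.0], [100.0, 182.0], [85.0, 157.0]]
2.65 [[101.0, 171.0], [487.0, 166.0], [105.0, 171.0], [91.0, 145.0]]
2.7 [[105.0, 162.0], [481.0, 157.0], [109.0, 162.0], [97.0, 134.0]]
```

View pics/m_wrist.png

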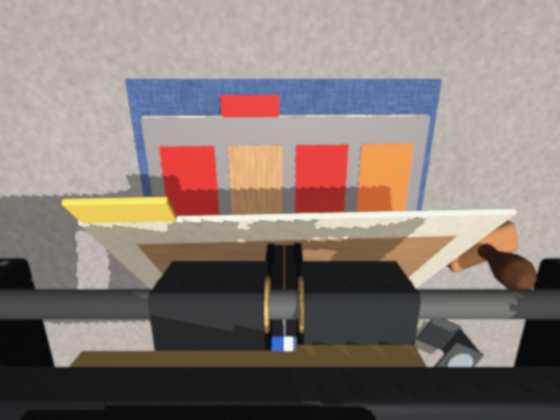

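Emit:
{"api": "play_rows", "payload": {
  "commands": [
    {"x": 5,"y": 0,"z": 6,"spin": 0},
    {"x": 4,"y": 0,"z": 7,"spin": 0},
    {"x": 4,"y": 0,"z": 7,"spin": 0},
    {"x": 4,"y": 0,"z": 7,"spin": 0},
    {"x": 3,"y": 0,"z": 7,"spin": 0},
    {"x": 2,"y": 0,"z": 7,"spin": 0}
  ]
}}

```text
time: 9.6
position: [0.4381, 0.1192, 0.0592]
tool_rot: [0.612, 0.79, 0.006, 0.039]
ft_force: [0.0, -0.1, 0.7]
grip_width: 0.0009
```

```bash
python3 look.py n;python3 w.py n 2.6 3.2
```

```text
t 9.60 book mm [ -8.  114.7  59.2] Fbook [-0.02 -0.13  0.74] Mb [-0.    0.16  0.  ] yawerr(spin) -0.0001 grip 0.0009 zdir [ 0.069 -0.039 -0.997]
shift tool mm [-275.5   -2.8   29.4]
['img', 'fx', 'fy', 'cx', 'cy', 'mount', 'shot']
cam pos [0.407 0.205 0.217]
2.6 [[46.0, 272.0], [552.0, 257.0], [52.0, 272.0], [26.0, 249.0]]
2.65 [[55.0, 255.0], [541.0, 241.0], [60.0, 255.0], [37.0, 229.0]]
2.7 [[63.0, 240.0], [531.0, 228.0], [68.0, 239.0], [48.0, 212.0]]
2.75 [[71.0, 226.0], [521.0, 215.0], [75.0, 226.0], [58.0, 197.0]]
2.8 [[78.0, 214.0], [511.0, 205.0], [83.0, 214.0], [68.0, 184.0]]
2.85 [[85.0, 204.0], [502.0, 195.0], [90.0, 203.0], [77.0, 173.0]]
2.9 [[92.0, 195.0], [493.0, 187.0], [97.0, 195.0], [85.0, 164.0]]
2.95 [[99.0, 187.0], [484.0, 181.0], [103.0, 187.0], [94.0, 156.0]]
3.0 [[106.0, 181.0], [476.0, 175.0], [109.0, 181.0], [101.0, 150.0]]
3.05 [[112.0, 176.0], [468.0, 170.0], [115.0, 176.0], [108.0, 146.0]]
3.1 [[117.0, 171.0], [461.0, 166.0], [121.0, 171.0], [115.0, 142.0]]
3.15 [[123.0, 168.0], [454.0, 164.0], [126.0, 168.0], [122.0, 140.0]]
3.2 [[128.0, 166.0], [447.0, 161.0], [131.0, 166.0], [127.0, 138.0]]
```

View pics/n_wrist.png

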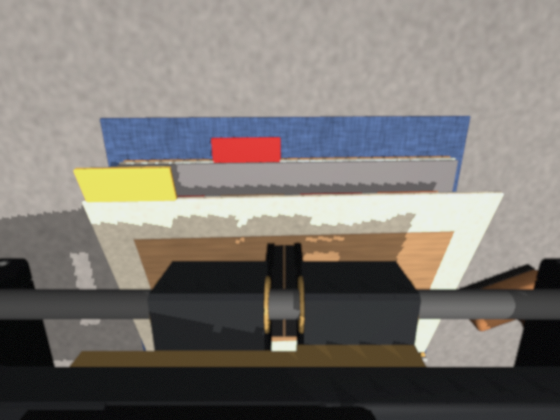

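Emit:
{"api": "play_rows", "payload": {
  "commands": [
    {"x": 1,"y": 0,"z": 7,"spin": 0},
    {"x": 1,"y": 0,"z": 7,"spin": 0},
    {"x": 0,"y": 0,"z": 6,"spin": 0},
    {"x": 0,"y": 0,"z": 6,"spin": 0}
  ]
}}

```text
time: 10.05
position: [0.4397, 0.1202, 0.0304]
tool_rot: [0.612, 0.79, 0.006, 0.039]
ft_force: [-0.1, -0.2, 0.5]
grip_width: 0.0008
```

```bash
python3 look.py o;python3 w.py o 2.95 3.2
```

```text
t 10.05 book mm [ -6.2 115.3  30.4] Fbook [-0.12 -0.17  0.5 ] Mb [ 0.08  0.08 -0.02] yawerr(spin) -0.0005 grip 0.0008 zdir [ 0.069 -0.039 -0.997]
shift tool mm [-277.7   -2.8    0.6]
['img', 'fx', 'fy', 'cx', 'cy', 'mount', 'shot']
cam pos [0.408 0.206 0.188]
2.95 [[64.0, 208.0], [519.0, 199.0], [69.0, 208.0], [55.0, 172.0]]
3.0 [[73.0, 200.0], [508.0, 191.0], [78.0, 200.0], [66.0, 165.0]]
3.05 [[82.0, 193.0], [498.0, 185.0], [86.0, 193.0], [77.0, 158.0]]
3.1 [[90.0, 187.0], [488.0, 180.0], [94.0, 187.0], [86.0, 154.0]]
3.15 [[97.0, 183.0], [479.0, 176.0], [101.0, 183.0], [95.0, 150.0]]
```

View pics/o_wrist.png

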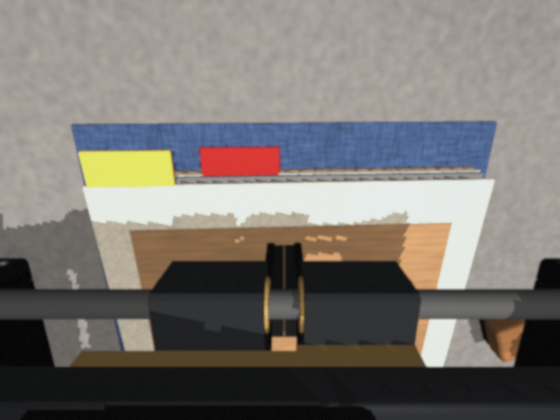

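Emit:
{"api": "play_rows", "payload": {
  "commands": [
    {"x": 0,"y": 0,"z": 4,"spin": 0},
    {"x": 0,"y": 0,"z": 2,"spin": 0}
  ]
}}

```text
time: 10.3
position: [0.4399, 0.1197, 0.023]
tool_rot: [0.612, 0.79, 0.005, 0.039]
ft_force: [-0.3, 0.9, 1.0]
grip_width: 0.0004
```

```bash
python3 look.py x
```

```text
t 10.30 book mm [ -6.2 114.8  23. ] Fbook [-0.1   0.95  1.05] Mb [0.01 0.12 0.02] yawerr(spin) -0.0009 grip 0.0004 zdir [ 0.068 -0.039 -0.997]
shift tool mm [-277.6   -2.4   -6.8]
```

Emit:
{"api": "play_rows", "payload": {
  "commands": [
    {"x": 0,"y": 0,"z": 1,"spin": 0},
    {"x": 0,"y": 0,"z": 1,"spin": 0}
  ]
}}

```text
time: 10.5
position: [0.4399, 0.1197, 0.0224]
tool_rot: [0.612, 0.79, 0.005, 0.039]
ft_force: [-2.9, 1.5, 17.9]
grip_width: 0.0004
```

```bash
python3 look.py x; python3 w.py p 3.0 3.2
```

```text
t 10.50 book mm [ -6.2 114.8  22.4] Fbook [-2.46  2.22 17.9 ] Mb [ 0.21  0.44 -0.05] yawerr(spin) -0.0014 grip 0.0004 zdir [ 0.069 -0.039 -0.997]
shift tool mm [-277.6   -2.2   -7.5]
['img', 'fx', 'fy', 'cx', 'cy', 'mount', 'shot']
cam pos [0.409 0.205 0.18 ]
3.0 [[63.0, 205.0], [520.0, 195.0], [68.0, 205.0], [55.0, 168.0]]
3.05 [[72.0, 197.0], [509.0, 189.0], [77.0, 197.0], [66.0, 161.0]]
3.1 [[81.0, 191.0], [498.0, 183.0], [86.0, 191.0], [77.0, 156.0]]
3.15 [[89.0, 186.0], [488.0, 179.0], [94.0, 186.0], [87.0, 152.0]]
3.2 [[97.0, 183.0], [479.0, 176.0], [101.0, 183.0], [95.0, 150.0]]
```

View pics/p_wrist.png

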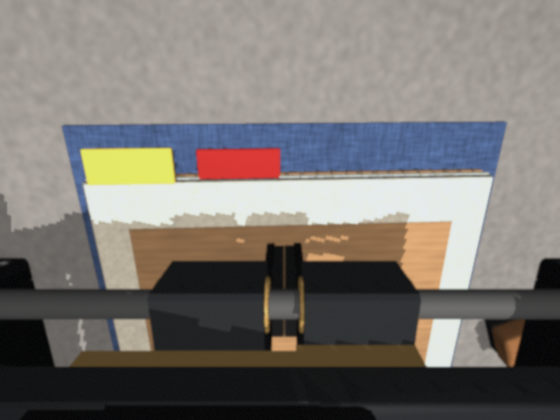

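Emit:
{"api": "play_rows", "payload": {
  "commands": [
    {"x": 0,"y": 0,"z": -2,"spin": 0},
    {"x": 0,"y": 0,"z": -10,"spin": 0},
    {"x": 0,"y": 0,"z": -40,"spin": 0},
    {"x": 0,"y": 0,"z": -40,"spin": 0},
    {"x": 0,"y": 0,"z": -40,"spin": 0},
    {"x": 45,"y": 0,"z": 0,"spin": 0},
    {"x": 45,"y": 0,"z": 0,"spin": 0},
    {"x": 45,"y": 0,"z": 0,"spin": 0}
  ]
}}

```text
time: 11.35
position: [0.4022, 0.2553, 0.1572]
tool_rot: [0.617, 0.785, 0.01, 0.042]
ft_force: [0.6, 1.1, -0.2]
grip_width: 0.0004
```

Emit:
{"api": "play_rows", "payload": {
  "commands": [
    {"x": 45,"y": 0,"z": 0,"spin": 0},
    {"x": 45,"y": 0,"z": 0,"spin": 0},
    {"x": 45,"y": 0,"z": 0,"spin": 0},
    {"x": 0,"y": 0,"z": 0,"spin": 0}
  ]
}}

```text
time: 11.75
position: [0.3678, 0.3963, 0.1531]
tool_rot: [0.615, 0.787, 0.014, 0.043]
ft_force: [-0.7, -1.0, -0.4]
grip_width: 0.0007
```

```bash
python3 look.py q top scene; python3 - <<'E'
import cv2
a=cv2.imread('pics/q_top.png')[165:305,195:365];b=cv2.imread('pics/q_scene.png')[150:290,195:365]
cv2.imwrite('pics/q_z.png',cv2.resize(cv2.hconcat([a,b]),None,fx=2.35,fy=4.2/4.2*2.35,interpolation=cv2.INTER_CUBIC))
cv2.imwrite('pics/q_topz.png',cv2.resize(a,None,fx=4.2,fy=4.2,interpolation=cv2.INTER_CUBIC))
cv2.imwrite('pics/q_scz.png',cv2.resize(b,None,fx=4.2,fy=4.2,interpolation=cv2.INTER_CUBIC))
E
```

```text
t 11.75 book mm [ -6.3 400.6 153.1] Fbook [-0.93 -0.79 -0.45] Mb [-0.03  0.13  0.02] yawerr(spin) -0.0097 grip 0.0007 zdir [ 0.084 -0.031 -0.996]
shift tool mm [-556.5   -6.3  136.1]
```

View pics/q_topz.png

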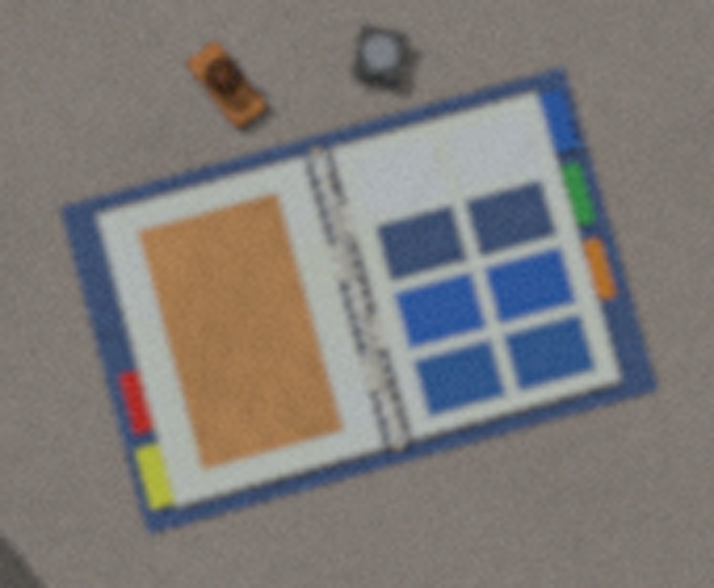

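View pics/q_scz.png

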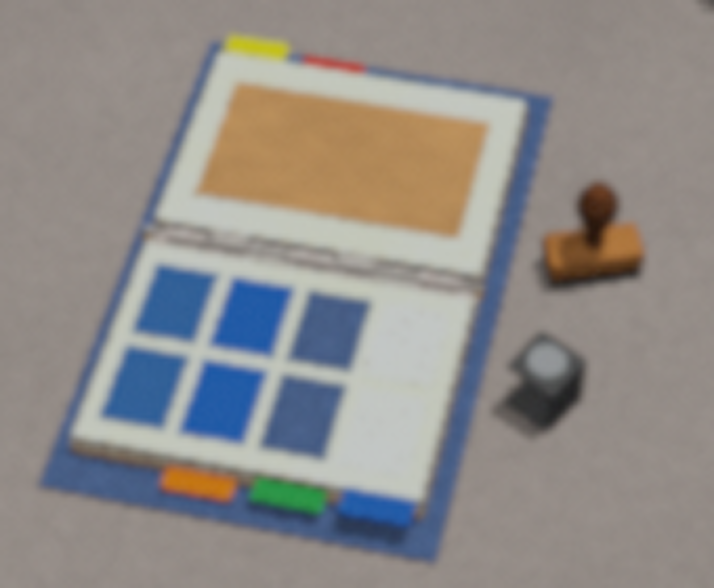

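```bash
python3 -c "
from rig import robot
print(robot.hand_in())"
```

```text
the job is handed in; nothing more can be done
None
```

The top leaf (yellow tab) is turned over the spine and lies flat on the left-hand pile, and the blue-tabbed leaf is uncovered on the right. I handed the job in at about 12 s.

I pushed the leaf with shut fingers only. They went against its free edge up to upright, then against its underside down to flat, in contact the whole way. I checked the leaf's angle in the wrist camera picture at each stage. At the end I pressed it down until the tool felt a firm stop, at a height of 22.4 mm, then lifted the fingers clear.

- **Book and other things:** In the final top and scene pictures the cover corners, the stamp and the loupe are at the same pixels as at the start. I did not re-measure the things farther out; the arm passed well above them.
- **Forces seen:** At first contact with the leaf's edge the tool read about 11 N for a moment, and the final press read about 18 N.
- **Disagreement:** The tool drifted about 4 to 5 degrees off vertical as the moves went on. The book's position as I fitted it was about 2 mm off from the wrist view. Neither affected the result.

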